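Snap the mast tube onto the table easel

ROBOT

A 6-joint arm with a two-finger parallel gripper is mounted at the origin on the work surface. World frame = base frame: x ahead of the robot, y to its left, z up, the work surface at z = 0. Lengths are in m, angles in rad, forces in N, time in s.
With the tool pointing down it reaches from about 0.4 to 0.925 m from the base axis. Payload 12.5 kg.
Tool frame: the origin (TCP) lies at the very end of the fingers, on their centre line; the grasp point (between the pads) lies 19 mm behind it; z points along the fingers, x is the direction in which the jaws open and shut, and the axes are right-handed (so a half turn about z gives the same grasp; the last joint's range is limited). The gripper opens to 95 mm and grips with 3 to 60 N. Pads are 20 mm wide; open, the fingers measure 119 mm over their backs; the gripper's body (75 mm by 180 mm) begins 59 mm behind the grasp point.
Start: joints at [1.099, 0.491, 1.559, -0, 1.092, -0.106], TCP at [0.224, 0.584, 0.215] pointing down, gripper open.
Joint ranges: [-3.1, 3.1], [-0.84, 2.19], [0.05, 2.79], [-1.13, 4.28], [0.06, 2.93], [-2.69, 2.69]. Speed limits (rad/s): [2.22, 2.22, 2.79, 3.14, 3.14, 3.14].

INTERFACE

Orientations are given as a rotation vector (axis times angle).
In Python, from plant import r gives the robot as it stands. The module is installed in compiled form; this text tells all that it offers.
- The arm moves only by the shell command python3 -m jog 'ROWS' [FORCE]. ROWS is JSON, a list of rows, each an object with "xyz": the shift along the tool's x, y, z as a fraction of full scale, a list of three; "delta_rot": the turn, a rotation vector about the tool's x, y, z as a fraction of full scale, a list of three; "gripper": the opening, from 0 (shut) to 1 (fully open). In form: [{"xyz": [tx, ty, tz], "delta_rot": [ax, ay, az], "gripper": gripper}, ...]. A call has 1 to 12 rows; each row shifts and turns the commanded pose from where the row before left it, along the tool's axes as they then stand; what a row does not reach is not made up. Full scale, the value 1, is 500 mm for a shift and 30 degrees for a turn. A row lasts 1/8 s, in which the tool goes at most 62.5 mm and 10.7 degrees, less where a joint would pass 70% of its speed; a pose out of reach is approached as far as the arm can. A call with a number of a shift or a turn outside -1 to 1 is refused whole. A call with a gripper value outside its range is refused whole. The fingers move at their own pace and stop on an object; FORCE is the grip in N (left out, the last holds). Time passes only in rows, so rows that do not move let the fingers close. It gives the time, the measured TCP pose, the force and the opening at its end, in the units of the state.
- r.observe(): the state, without advancing time (a new reading comes with each control period).
- r.get_image(name): name is "side" or "top"; returns a dict with "image" (400x640x3 uint8, red, green, blue), "fovy" (degrees; the focal length in pixels is half the picture's height over the tangent of half this angle, whatever the lens; pixels are square), "cx", "cy" (the principal point, pixels), "dist" ([k1, k2, p1, p2, k3] as OpenCV has them; the pictures are not rectified), "R" (3x3) and "t" (3): a world point X has camera coordinates R X + t. Camera axes: x right, y down, z forward; pixel columns grow to the right and rows downward; lengths in m; the calibration is good to about 2 mm. A picture is of the moment at which its call begins. There is no depth.
- r.finish_job(): hands the job in, once; it reports no verdict.
The state is a dict: "time_s": time; "joint_pos": joint angles; "qvel": joint speeds; "tau": joint torques, N m; "ee_pos": TCP position; "tool_rot": TCP orientation; "contact_force": force on the tool from outside, world axes, zero at the start; "torque": the same for the moment, N m; "opening": finger opening in m.
Only numpy, scipy, OpenCV 4.12 (cv2) and the standard library are available. Lean on these libraries where they do the work, as an engineer would, in place of code of your own. Each camera call takes 0.05 s, during which the arm holds its last target.

TASK

The small table easel is lying on its back. Lay the loose square mast tube on its board between the two guide strips, hole upwards and flared mouth towards the stub, and let go of it; then slide it onto the stub until it is fully home and the red spring button has popped up through the hole. Leave the two paint tubs, the craft box and the brush tin where they stand.

Things in the scene. Friction and masses are not known exactly. Their poses are not given: they have to be found in the camera images.
- easel: Small easel lying on its back, fixed to the table. Wood board, top 12 mm above the table. Origin on the table plane under the stub's line; x runs along the stub from root to tip, z up. Board spans x -115..125, y -45..45 mm. A 54 mm tall bracket (tube's end stop) faces +x at x = -90; a ledge 180 mm long across y, 32 high, is behind it. With the tube home the tube's origin is at x -25, y 0, z 12 mm here, x axes the same way.
- stub_tip (a point): Middle of the free end of the dark steel stub, at easel x = -38 mm, 27 mm above the table. The stub is square, 21 x 21 mm, level, 52 mm long from the bracket's face, its last 10 mm tapering to the tip.
- button (a joint): Red domed spring button, 12 mm across, on top of the stub 25 mm from the bracket. 0 = fully up (top 45.5 mm above the table, 3.5 mm proud of a fitted tube), grows to 0.009 m pushed down. The tube's flared lip presses it down by itself as the tube is pushed along (spring 2.5 to 5 N, a push of about 5 N is enough); it pops up to 0 when the hole comes over it, as the tube meets the bracket.
- tube: Loose green square metal tube 130 mm long, 30 x 30 mm, wall 3 mm, bore 24 x 24, about 0.25 kg, yellow band near the rear end. Lies on the table hole up. Origin: centre of its underside; x from mouth to rear, z up. Mouth at x = -65 mm, its upper wall flared up over the first 12 mm (lip 37 mm high); rear at x = +65. Flat sides can be gripped from above, across y.
- guide_mid (a point): Point on the board midway between the two wooden guide strips, at easel x = -8.5 mm, 12 mm above the table. The strips run 53 mm along x (easel x -35..18) and are 13 mm high; the gap between them is 33 mm wide at the bottom, opening upwards at 45 degrees to 47 mm. The board beyond them (easel x over 18) is bare.
- tube_mouth (a point): Middle of the tube's mouth (x = -65 mm, 15 mm above its underside).
- tube_hole (a point): Middle of the 16 x 15 mm hole in the tube's top face, at tube x = -40 mm.
- tube_rear (a point): Middle of the tube's rear end (x = +65 mm), where it can be pushed.
- tub_orange: Bystander: white paint tub with orange lid, 74 mm across, 44 mm high; origin at the middle of its underside.
- tub_green: Bystander: white paint tub with green lid, 74 mm across, 44 mm high; origin at the middle of its underside.
- craft_box: Bystander: small white box with blue lid, 84 x 64 mm, 45 mm high; origin at the middle of its underside.
- brush_tin: Bystander: blue ribbed tin 74 mm across, 110 mm high, with brushes up to about 230 mm high; origin at the middle of its underside.

How it is judged:
By the outcome, as a careful person would: the job done as asked, in the order asked, and still so for the second after the job is handed in, with the robot touching nothing.
It also fails if it takes over 48 s, if anything falls off the work surface, if the arm or the gripper's body presses on something with over 40 N, if the wrist force passes 120 N, or if a joint passes its speed limit or range.

## Working session

There is one attempt and no reset: what is moved stays moved. The work goes in short steps, Python scripts to look and compute and a shell command to move; the robot and the scene stay as the last step left them, time stands still between calls to the robot, and variables do not carry over. Pictures are saved under pics/ and viewed, and the job is handed in when it is done.

```bash
mkdir -p pics; ls; python3 - <<'E'
from plant import r
import cv2,numpy as np
print(r.observe())
for n in("side","top"):
    d=r.get_image(n); cv2.imwrite(f"pics/{n}0.png",d["image"][:,:,::-1])
    print(n,d["fovy"],d["cx"],d["cy"],d["dist"],np.round(d["R"],4).tolist(),d["t"])
E
```

```text
pics
{'time_s': 0.0, 'joint_pos': array([ 1.09938127e+00,  4.91570332e-01,  1.55945196e+00, -9.98237689e-06,
        1.09171404e+00, -1.05599093e-01]), 'qvel': array([ 2.01235135e-04, -6.36149219e-04,  1.37442114e-04, -1.11022505e-03,
       -1.17782347e-03, -3.48146844e-05]), 'tau': array([ 1.35910912e-03, -6.12655520e+01, -2.58174598e+01,  6.92690816e-02,
        4.83010348e-02, -6.33441050e-05]), 'ee_pos': array([0.22343634, 0.58342936, 0.2140542 ]), 'tool_rot': array([ 2.58798297e+00,  1.78002023e+00, -1.57231546e-03]), 'contact_force': array([-0.41404019,  0.50209628,  0.65505097]), 'torque': array([0.01551789, 0.0019592 , 0.01058129]), 'opening': 0.09507745946583027}
side 42.60484590187891 324.599025174263 193.92934040640478 [-0.1265932  0.         0.         0.         0.       ] [[0.8685, -0.4958, -0.0006], [-0.3804, -0.6655, -0.6422], [0.318, 0.558, -0.7665]] [-0.52971594  0.24559206  1.16909494]
top 43.553327985823216 318.3573307766331 203.30833233630682 [0.04938975 0.         0.         0.         0.        ] [[-0.0125, -0.9999, -0.0013], [-0.9962, 0.0126, -0.0867], [0.0867, 0.0002, -0.9962]] [-0.05808614  0.61927114  1.47780883]
```

View pics/side0.png

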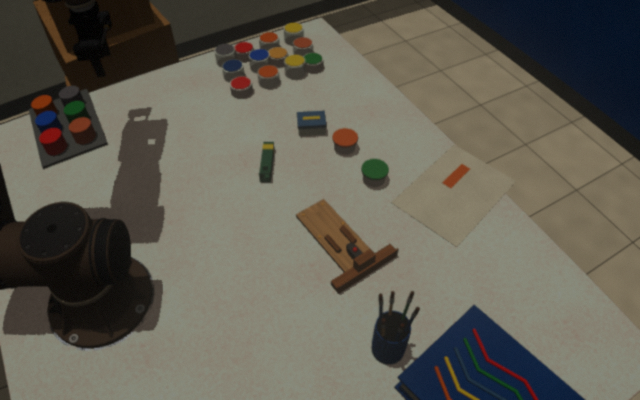

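View pics/top0.png

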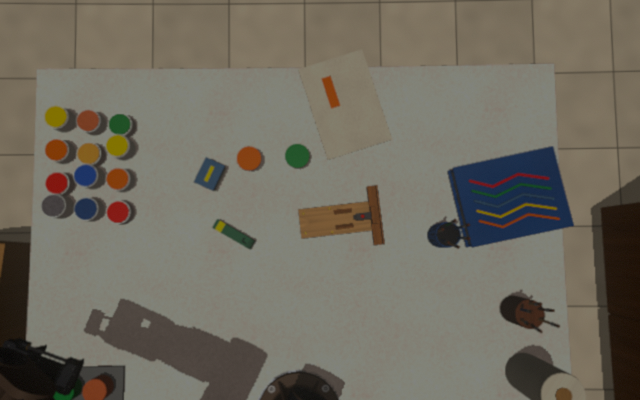

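```bash
cat > h.py <<'E'
import cv2,numpy as np
from plant import r
def cam(n):
    d=r.get_image(n); f=200/np.tan(np.radians(d["fovy"])/2)
    d["K"]=np.array([[f,0,d["cx"]],[0,f,d["cy"]],[0,0,1]]);d["R"]=np.array(d["R"]);d["t"]=np.array(d["t"]);d["D"]=np.array(d["dist"])
    return d
def ray(d,px,z):
    p=cv2.undistortPoints(np.array(px,float).reshape(-1,1,2),d["K"],d["D"])[:,0]
    v=np.c_[p,np.ones(len(p))]@d["R"]; c=-d["R"].T@d["t"]
    return c+v*((z-c[2])/v[:,2])[:,None]
def proj(d,X):
    return cv2.projectPoints(np.array(X,float).reshape(-1,1,3),cv2.Rodrigues(d["R"])[0],d["t"],d["K"],d["D"])[0][:,0]
def crop(d,x0,y0,w,h,s,fn):
    im=d["image"][y0:y0+h,x0:x0+w,::-1]
    im=cv2.resize(im,None,fx=s,fy=s,interpolation=cv2.INTER_CUBIC)
    im=np.clip(255*(im/255.)**0.6*1.2,0,255).astype(np.uint8)
    cv2.imwrite("pics/"+fn,im)
E
python3 - <<'E'
from h import *
t=cam("top");s=cam("side")
crop(t,205,180,190,75,4,"tc1.png"); crop(s,240,130,160,165,3.6,"sc1.png")
E
```

```text
(no output)
```

View pics/tc1.png

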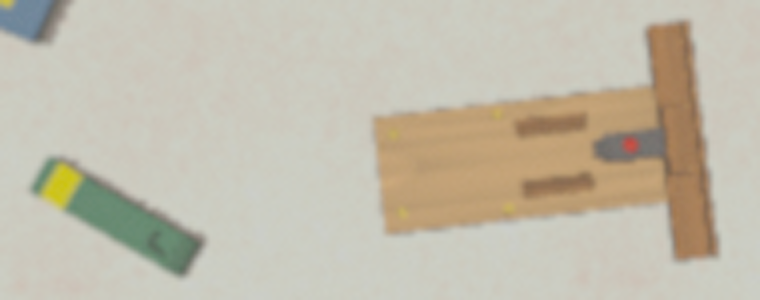

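View pics/sc1.png

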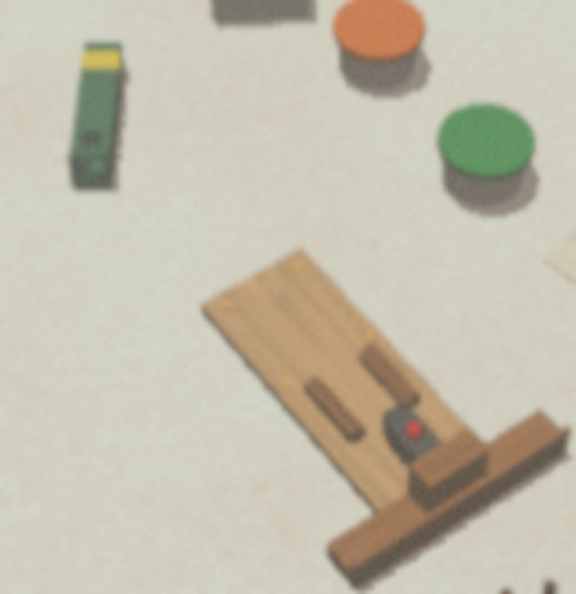

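```bash
cat > m.py <<'E'
from h import *
def tube(d,roi,zt=0.030):
    x0,y0,w,h=roi; hsv=cv2.cvtColor(d["image"],cv2.COLOR_RGB2HSV)
    gm=cv2.inRange(hsv,(45,60,25),(95,255,255));ym=cv2.inRange(hsv,(22,110,60),(34,255,255))
    M=np.zeros_like(gm);M[y0:y0+h,x0:x0+w]=255
    gm&=M;ym&=M
    m=cv2.morphologyEx(gm|ym,cv2.MORPH_CLOSE,np.ones((3,3)))
    n,l,st,ce=cv2.connectedComponentsWithStats(m); i=1+np.argmax(st[1:,4]); m=(l==i).astype(np.uint8)
    c=max(cv2.findContours(m,0,cv2.CHAIN_APPROX_NONE)[0],key=cv2.contourArea)
    return m,c,ym
E
python3 - <<'E'
from m import *
t=cam("top");s=cam("side")
for n,d,roi,roe in(("top",t,(208,212,55,42),(290,180,100,70)),("side",s,(250,135,35,55),(290,190,120,105))):
    print(n,"cam",-d["R"].T@d["t"])
    m,c,ym=tube(d,roi)
    P=ray(d,c[:,0,:],0.030)[:,:2].astype(np.float32)
    (ctr,wh,a)=cv2.minAreaRect(P); print("tube rect@30",ctr,wh,a)
    b=cv2.boxPoints((ctr,wh,a));print(b)
    yy=np.argwhere(ym)[:,::-1];print("yellow",len(yy),ray(d,[yy.mean(0)],.03))
    hsv=cv2.cvtColor(d["image"],cv2.COLOR_RGB2HSV)
    x0,y0,w,h=roe
    R=np.zeros(hsv.shape[:2],np.uint8);R[y0:y0+h,x0:x0+w]=255
    rm=R&(cv2.inRange(hsv,(0,150,90),(6,255,255))|cv2.inRange(hsv,(172,130,90),(180,255,255)))
    rr=np.argwhere(rm)[:,::-1];print("button",len(rr),rr.mean(0),ray(d,[rr.mean(0)],.044))
    wm=R&cv2.inRange(hsv,(8,60,100),(25,255,255))
    c=max(cv2.findContours(cv2.morphologyEx(wm,cv2.MORPH_CLOSE,np.ones((5,5))),0,cv2.CHAIN_APPROX_NONE)[0],key=cv2.contourArea)
    P=ray(d,c[:,0,:],.012)[:,:2].astype(np.float32);print("board rect@12",cv2.minAreaRect(P),cv2.approxPolyDP(c,4,True)[:,0].tolist())
    # strips
    g=hsv[...,2]
    cv2.imwrite(f"pics/v_{n}.png",cv2.resize(wm[y0:y0+h,x0:x0+w],None,fx=5,fy=5,interpolation=0))
E
```

```text
top cam [ 0.48801231 -0.06610105  1.5258651 ]
tube rect@30 (0.5305017232894897, 0.18947850167751312) (0.12573710083961487, 0.030393186956644058) 58.179622650146484
[[0.48444113 0.14407128]
 [0.5102664  0.12804624]
 [0.5765623  0.23488572]
 [0.550737   0.25091076]]
yellow 76 [[0.5547419 0.2285824 0.03     ]]
button 8 [362.125 215.875] [[ 0.57799243 -0.19506857  0.044     ]]
board rect@12 ((0.5702481865882874, -0.11332788318395615), (0.0904582142829895, 0.2137577384710312), 5.768960475921631) [[367, 202], [298, 209], [301, 237], [371, 230], [369, 220], [352, 219], [356, 212], [368, 210]]
side cam [ 0.18171591 -0.75148607  1.05353947]
tube rect@30 (0.529176652431488, 0.18109777569770813) (0.13787099719047546, 0.02946252003312111) 60.767250061035156
[[0.4826563  0.12813583]
 [0.5083665  0.11374756]
 [0.575697   0.23405972]
 [0.5499868  0.24844798]]
yellow 66 [[0.55430344 0.2258877  0.03      ]]
button 12 [354.5 248.5] [[ 0.57843982 -0.19768887  0.044     ]]
board rect@12 ((0.570368230342865, -0.11368504911661148), (0.09128506481647491, 0.2119457870721817), 5.870069980621338) [[322, 199], [296, 214], [345, 270], [352, 260], [341, 225], [363, 251], [372, 250]]
```

```bash
python3 -m jog '[{"xyz":[0,0,0],"delta_rot":[0,0,0.33],"gripper":1},{"xyz":[0,0,0],"delta_rot":[0,0,0.33],"gripper":1},{"xyz":[0,0,0],"delta_rot":[0,0,0.33],"gripper":1},{"xyz":[0,0,0],"delta_rot":[0,0,0.33],"gripper":1},{"xyz":[0,0,0],"delta_rot":[0,0,0.33],"gripper":1},{"xyz":[0,0,0],"delta_rot":[0,0,0.33],"gripper":1},{"xyz":[0,0,0],"delta_rot":[0,0,0.33],"gripper":1},{"xyz":[0,0,0],"delta_rot":[0,0,0.33],"gripper":1},{"xyz":[0,0,0],"delta_rot":[0,0,0.33],"gripper":1},{"xyz":[0,0,0],"delta_rot":[0,0,0.33],"gripper":1}]' 20
cat >> h.py <<'E'
def tool():
    o=r.observe(); T=cv2.Rodrigues(np.array(o["tool_rot"]))[0]
    return o,T
def to(X,yaw=None):
    o,T=tool(); d=T.T@(np.array(X)-o["ee_pos"])
    y=np.degrees(np.arctan2(T[1,0],T[0,0]))
    print("t",round(o["time_s"],2),"pos",np.round(o["ee_pos"],4),"yaw",round(y,2),"tiltz",np.round(T[:,2],4),"F",np.round(o["contact_force"],1),"open",round(o["opening"],4))
    print("fs shift",np.round(d/0.5,4),"fs rot z",None if yaw is None else round((y-yaw)/30,4))
E
python3 -c "
from h import *
to([.5328,.1903,.12],-30.4)"
```

```text
time_s: 1.55
ee_pos: [0.2235, 0.5836, 0.2146]
tool_rot: [3.032, -0.821, -0.0]
contact_force: [-1.0, -0.8, -0.1]
opening: 0.0949
t 1.55 pos [0.2235 0.5836 0.2146] yaw -30.29 tiltz [-0. -0. -1.] F [-1.  -0.8 -0.1] open 0.0949
fs shift [0.9309 0.3674 0.1892] fs rot z 0.0038
```

```bash
python3 -m jog '[{"xyz":[0.085,0.0335,0.01],"delta_rot":[0,0,0],"gripper":1},{"xyz":[0.085,0.0335,0.01],"delta_rot":[0,0,0],"gripper":1},{"xyz":[0.085,0.0335,0.01],"delta_rot":[0,0,0],"gripper":1},{"xyz":[0.085,0.0335,0.01],"delta_rot":[0,0,0],"gripper":1},{"xyz":[0.085,0.0335,0.01],"delta_rot":[0,0,0],"gripper":1},{"xyz":[0.085,0.0335,0.02],"delta_rot":[0,0,0],"gripper":1},{"xyz":[0.085,0.0335,0.02],"delta_rot":[0,0,0],"gripper":1},{"xyz":[0.085,0.0335,0.02],"delta_rot":[0,0,0],"gripper":1},{"xyz":[0.085,0.0335,0.02],"delta_rot":[0,0,0],"gripper":1},{"xyz":[0.085,0.0335,0.03],"delta_rot":[0,0,0],"gripper":1},{"xyz":[0.08,0.032,0.029],"delta_rot":[0,0,0],"gripper":1},{"xyz":[0,0,0],"delta_rot":[0,0,0],"gripper":1}]' 20
python3 -c "
from h import *
to([.5328,.1903,.006],-30.4)
d=cam('side');crop(d,200,60,160,160,3.7,'s2.png')"
```

```text
time_s: 3.05
ee_pos: [0.5358, 0.1904, 0.119]
tool_rot: [3.033, -0.817, -0.002]
contact_force: [-0.0, 0.5, -0.2]
opening: 0.0949
t 3.05 pos [0.5358 0.1904 0.119 ] yaw -30.15 tiltz [-1.3e-03 -4.0e-04 -1.0e+00] F [-0.   0.5 -0.2] open 0.0949
fs shift [-0.0048  0.0029  0.226 ] fs rot z 0.0084
```

View pics/s2.png

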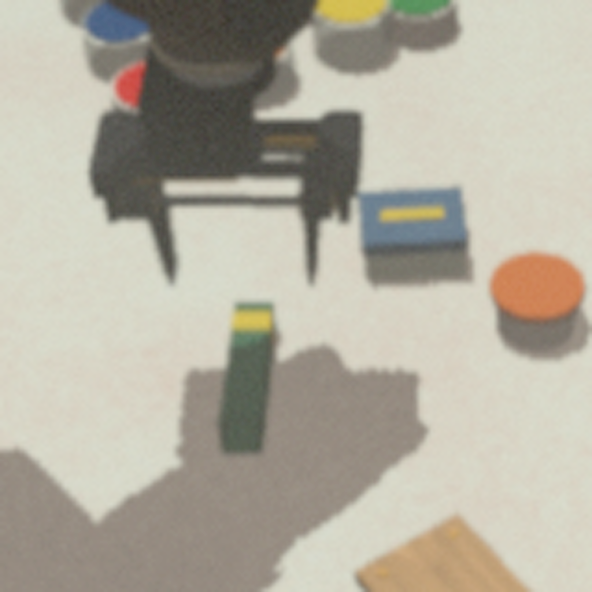

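```bash
python3 -m jog '[{"xyz":[-0.003,0.001,0.06],"delta_rot":[0,0,0.008],"gripper":1},{"xyz":[-0.002,0.002,0.06],"delta_rot":[0,0,0],"gripper":1},{"xyz":[0,0,0.06],"delta_rot":[0,0,0],"gripper":1},{"xyz":[0,0,0.03],"delta_rot":[0,0,0],"gripper":1},{"xyz":[0,0,0.016],"delta_rot":[0,0,0],"gripper":1},{"xyz":[0,0,0],"delta_rot":[0,0,0],"gripper":1},{"xyz":[0,0,0],"delta_rot":[0,0,0],"gripper":0},{"xyz":[0,0,0],"delta_rot":[0,0,0],"gripper":0},{"xyz":[0,0,0],"delta_rot":[0,0,0],"gripper":0},{"xyz":[0,0,0],"delta_rot":[0,0,0],"gripper":0},{"xyz":[0,0,0],"delta_rot":[0,0,0],"gripper":0},{"xyz":[0,0,0],"delta_rot":[0,0,0],"gripper":0}]' 25
python3 -c "
from h import *
to([.5328,.1903,.1],-30.4)
d=cam('side');crop(d,200,60,160,160,3.7,'s3.png')"
```

```text
time_s: 4.6
ee_pos: [0.5319, 0.1924, 0.0071]
tool_rot: [-3.033, 0.818, -0.0]
contact_force: [0.2, -0.0, -1.0]
opening: 0.0406
t 4.6 pos [0.5319 0.1924 0.0071] yaw -30.2 tiltz [ 1.e-04  1.e-04 -1.e+00] F [ 0.2 -0.  -1. ] open 0.0406
fs shift [ 0.0037  0.0028 -0.1857] fs rot z 0.0067
```

View pics/s3.png

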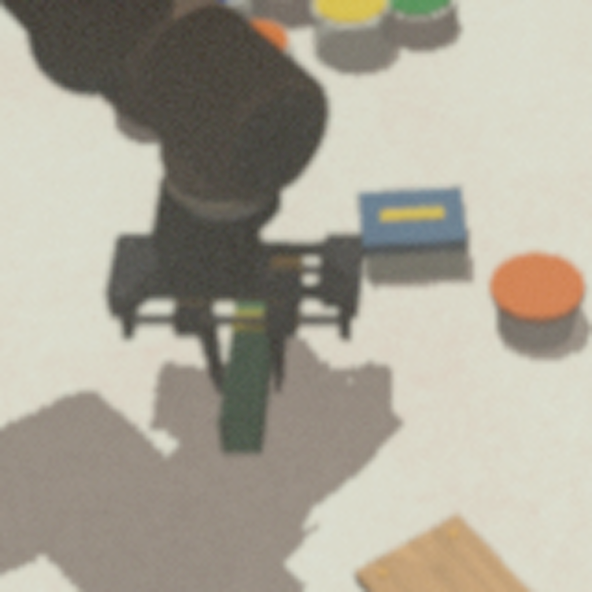

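Fingers straddle the tube, still closing (opening 41 mm). Keep closing, then lift.

```bash
python3 -m jog '[{"xyz":[0,0,0],"delta_rot":[0,0,0],"gripper":0},{"xyz":[0,0,0],"delta_rot":[0,0,0],"gripper":0},{"xyz":[0,0,0],"delta_rot":[0,0,0],"gripper":0},{"xyz":[0,0,0],"delta_rot":[0,0,0],"gripper":0},{"xyz":[0,0,-0.04],"delta_rot":[0,0,0],"gripper":0},{"xyz":[0,0,-0.06],"delta_rot":[0,0,0],"gripper":0},{"xyz":[0,0,-0.06],"delta_rot":[0,0,0],"gripper":0},{"xyz":[0,0,-0.04],"delta_rot":[0,0,0],"gripper":0}]' 30
python3 -c "
from h import *
to([.5328,.1903,.107],5.8)
d=cam('side');crop(d,200,60,160,160,3.7,'s4.png')
d=cam('top');crop(d,180,150,200,110,4,'t4.png')"
```

```text
time_s: 5.65
ee_pos: [0.5319, 0.1924, 0.1083]
tool_rot: [-3.033, 0.818, -0.001]
contact_force: [-0.6, 0.1, -3.0]
opening: 0.0294
t 5.65 pos [0.5319 0.1924 0.1083] yaw -30.2 tiltz [ 7.e-04  2.e-04 -1.e+00] F [-0.6  0.1 -3. ] open 0.0294
fs shift [0.0037 0.0028 0.0026] fs rot z -1.2
```

View pics/s4.png

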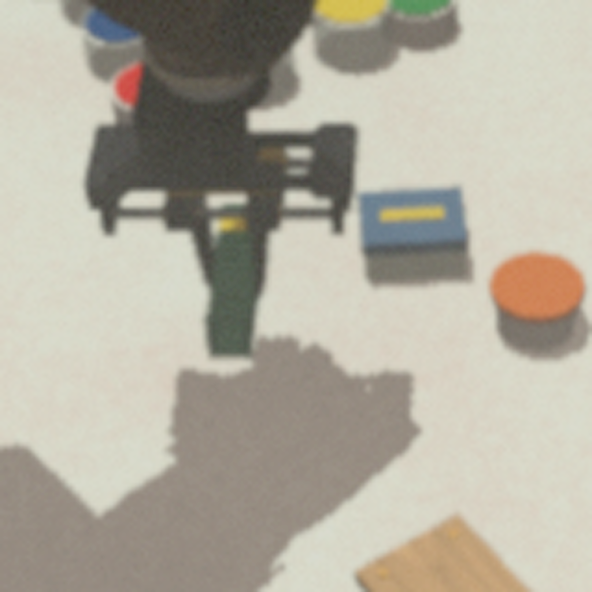

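View pics/t4.png

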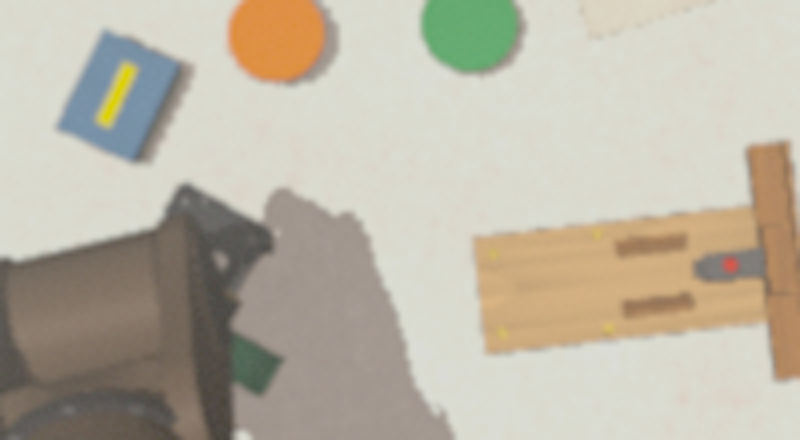

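```bash
python3 -m jog '[{"xyz":[0,0,0],"delta_rot":[0,0,-0.3],"gripper":0},{"xyz":[0,0,0],"delta_rot":[0,0,-0.3],"gripper":0},{"xyz":[0,0,0],"delta_rot":[0,0,-0.3],"gripper":0},{"xyz":[0,0,0],"delta_rot":[0,0,-0.3],"gripper":0},{"xyz":[0.002,0.08,0],"delta_rot":[0,0,0],"gripper":0},{"xyz":[0.002,0.08,0],"delta_rot":[0,0,0],"gripper":0},{"xyz":[0.002,0.08,0],"delta_rot":[0,0,0],"gripper":0},{"xyz":[0.002,0.08,0],"delta_rot":[0,0,0],"gripper":0},{"xyz":[0.002,0.08,0],"delta_rot":[0,0,0],"gripper":0},{"xyz":[0.002,0.08,0],"delta_rot":[0,0,0.0],"gripper":0},{"xyz":[0.001,0.076,0],"delta_rot":[0,0,0],"gripper":0},{"xyz":[0,0,0],"delta_rot":[0,0,0],"gripper":0}]'
python3 -c "
from h import *
to([.5667,-.0835,.06],5.8)
d=cam('side');crop(d,240,100,170,170,3.5,'s5.png')
d=cam('top');crop(d,240,150,180,110,4.4,'t5.png')"
```

```text
time_s: 7.25
ee_pos: [0.5662, -0.0856, 0.1058]
tool_rot: [-3.138, -0.154, 0.002]
contact_force: [0.5, 0.3, -2.5]
opening: 0.03
t 7.25 pos [ 0.5662 -0.0856  0.1058] yaw 5.63 tiltz [-1.1e-03  2.0e-04 -1.0e+00] F [ 0.5  0.3 -2.5] open 0.03
fs shift [ 0.0015 -0.004   0.0917] fs rot z -0.0057
```

View pics/s5.png

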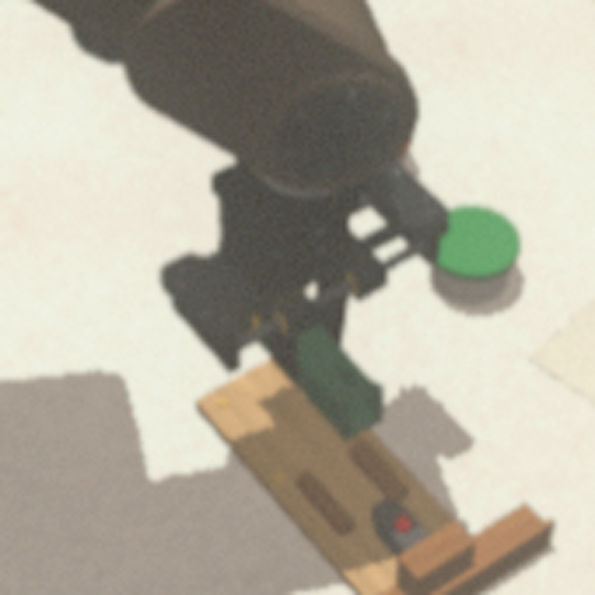

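View pics/t5.png

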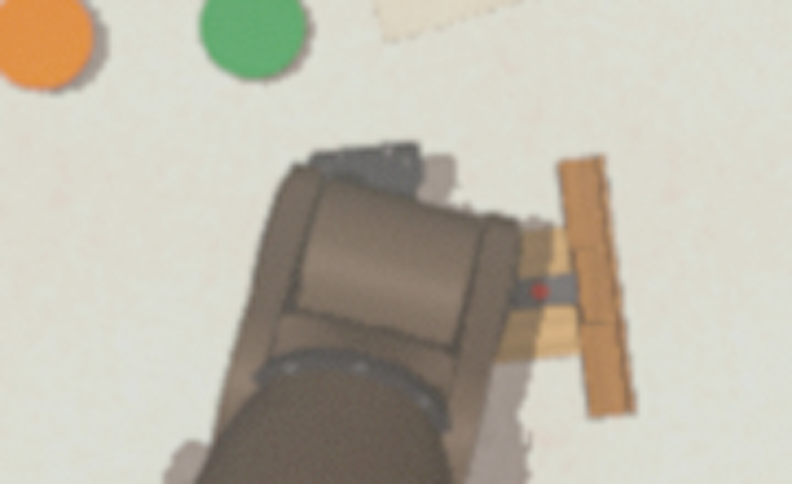

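```bash
cat >> h.py <<'E'
def overlay(fn,view,roi,sc,off,zb,pos,yaw):
    """predicted tube mouth/rear corner dots; off= tcp tube-x offset; zb = underside z"""
    d=cam(view); a=np.radians(yaw+90); u=np.array([np.cos(a),np.sin(a)]);v=np.array([-u[1],u[0]])
    c=np.array(pos[:2])-off*u
    P=[np.r_[c+x*u+y*v,zb+z] for x,z1 in((-.065,.037),(.065,.030)) for y in(-.015,.015) for z in(0,z1)]
    q=proj(d,P); x0,y0,w,h=roi
    crop(d,*roi,sc,fn); im=cv2.imread("pics/"+fn)
    for i,p in enumerate(q): cv2.circle(im,tuple(int(k) for k in (p-[x0-.5,y0-.5])*sc),3,(255,0,255) if i<4 else (255,255,0),-1)
    cv2.imwrite("pics/"+fn,im)
E
python3 -c "
from h import *
o,T=tool()
overlay('s6.png','side',(290,170,110,110),5.4,.0063,o['ee_pos'][2]-.007,o['ee_pos'],5.7)"
```

```text
(no output)
```

View pics/s6.png

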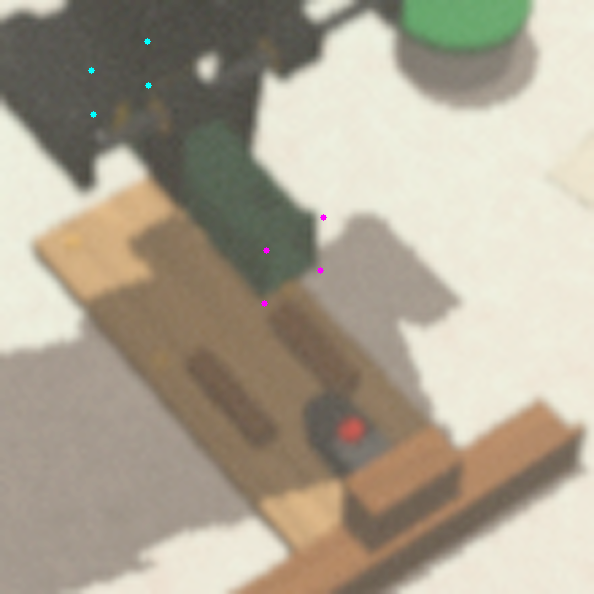

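```bash
python3 -m jog '[{"xyz":[0.0015,-0.004,0.04],"delta_rot":[0,0,-0.005],"gripper":0},{"xyz":[0,0,0.04],"delta_rot":[0,0,0],"gripper":0},{"xyz":[0,0,0.04],"delta_rot":[0,0,0],"gripper":0},{"xyz":[0,0,0.024],"delta_rot":[0,0,0],"gripper":0},{"xyz":[0,0,0.016],"delta_rot":[0,0,0],"gripper":0},{"xyz":[0,0,0.006],"delta_rot":[0,0,0],"gripper":0},{"xyz":[0,0,0],"delta_rot":[0,0,0],"gripper":0}]'
python3 -c "
from h import *
to([.5667,-.0835,.0195],5.8)
o,T=tool()
overlay('s7.png','side',(290,170,110,110),5.4,.0063,o['ee_pos'][2]-.007,o['ee_pos'],5.7)"
```

```text
time_s: 8.28
ee_pos: [0.5671, -0.0814, 0.0243]
tool_rot: [3.137, 0.163, 0.001]
contact_force: [-0.2, -0.6, -1.3]
opening: 0.0296
t 8.28 pos [ 0.5671 -0.0814  0.0243] yaw 5.96 tiltz [ 3.e-04 -0.e+00 -1.e+00] F [-0.2 -0.6 -1.3] open 0.0296
fs shift [-0.0013  0.0041  0.0097] fs rot z 0.0053
```

View pics/s7.png

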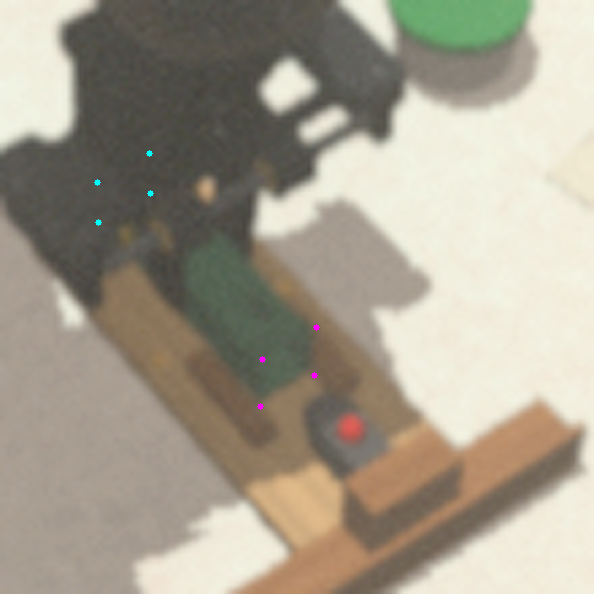

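```bash
python3 -m jog '[{"xyz":[-0.001,0.01,0],"delta_rot":[0,0,0.005],"gripper":0},{"xyz":[0,0,0.004],"delta_rot":[0,0,0],"gripper":0},{"xyz":[0,0,0.003],"delta_rot":[0,0,0],"gripper":0},{"xyz":[0,0,0.002],"delta_rot":[0,0,0],"gripper":0},{"xyz":[0,0,0],"delta_rot":[0,0,0],"gripper":0}]'
python3 -c "
from h import *
to([.5667,-.0835,.0195],5.8)"
```

```text
time_s: 8.95
ee_pos: [0.567, -0.0864, 0.0195]
tool_rot: [-3.137, -0.159, 0.0]
contact_force: [0.3, 0.7, -2.4]
opening: 0.0301
t 8.95 pos [ 0.567  -0.0864  0.0195] yaw 5.8 tiltz [-1.e-04  1.e-04 -1.e+00] F [ 0.3  0.7 -2.4] open 0.0301
fs shift [ 0.     -0.0058  0.    ] fs rot z 0.0001
```

```bash
python3 -m jog '[{"xyz":[0,0,0.002],"delta_rot":[0,0,0],"gripper":0},{"xyz":[0,0,0],"delta_rot":[0,0,0],"gripper":0}]'; python3 -m jog '[{"xyz":[0,0,0.001],"delta_rot":[0,0,0],"gripper":0},{"xyz":[0,0,0],"delta_rot":[0,0,0],"gripper":0}]'
```

```text
time_s: 9.2
ee_pos: [0.5671, -0.0864, 0.0191]
tool_rot: [3.138, 0.159, 0.001]
contact_force: [-1.6, 1.4, 5.3]
opening: 0.0299
time_s: 9.45
ee_pos: [0.5671, -0.0864, 0.0191]
tool_rot: [3.137, 0.159, 0.001]
contact_force: [-3.5, 1.7, 12.3]
opening: 0.0299
```

```bash
python3 -m jog '[{"xyz":[0,0,-0.002],"delta_rot":[0,0,0],"gripper":0.6},{"xyz":[0,0,0],"delta_rot":[0,0,0],"gripper":0.6},{"xyz":[0,0,0],"delta_rot":[0,0,0],"gripper":0.6},{"xyz":[0,0,0],"delta_rot":[0,0,0],"gripper":0.6},{"xyz":[0,0,-0.05],"delta_rot":[0,0,0],"gripper":0.6},{"xyz":[0,0,-0.07],"delta_rot":[0,0,0],"gripper":0.6},{"xyz":[0,-0.1,-0.02],"delta_rot":[0,0,0],"gripper":0},{"xyz":[0,-0.12,0],"delta_rot":[0,0,0],"gripper":0},{"xyz":[0,-0.12,0],"delta_rot":[0,0,0],"gripper":0},{"xyz":[0,0,0],"delta_rot":[0,0,0],"gripper":0}]'
python3 - <<'E'
from h import *
to([.5667,-.0835,.0195],5.8)
d=cam('side');crop(d,280,160,130,130,4.5,'s8.png')
d=cam('top');crop(d,280,170,120,80,6,'t8.png')
E
```

```text
time_s: 10.7
ee_pos: [0.5491, 0.0861, 0.0892]
tool_rot: [-3.137, -0.166, 0.0]
contact_force: [0.0, -0.4, -0.7]
opening: 0.0228
t 10.7 pos [0.5491 0.0861 0.0892] yaw 6.07 tiltz [-1.e-04  3.e-04 -1.e+00] F [ 0.  -0.4 -0.7] open 0.0228
fs shift [-0.0008  0.3411  0.1393] fs rot z 0.009
```

View pics/s8.png

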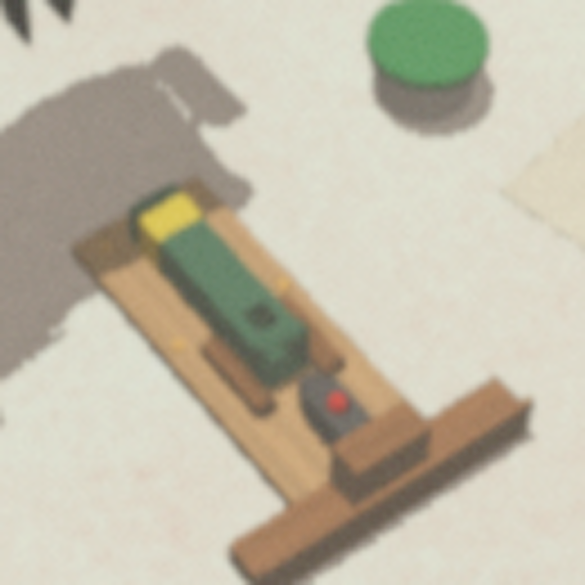

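View pics/t8.png

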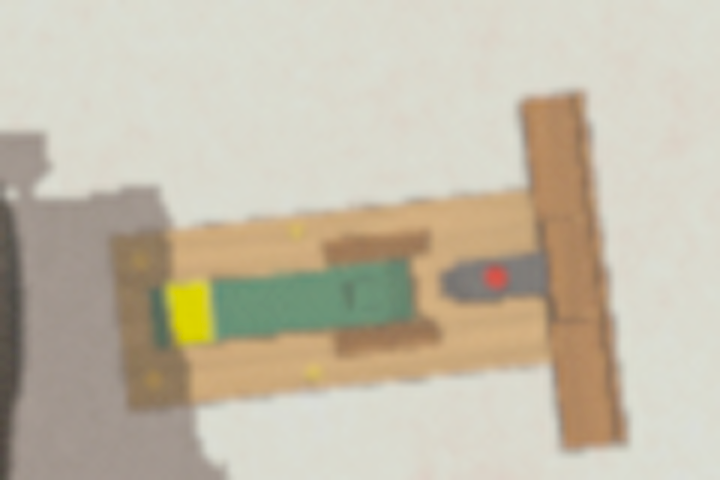

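```bash
cat > e.py <<'E'
from h import *
E0=np.array([.5716,-.1316]);u=np.array([-.101,.9949]);v=np.array([-u[1],u[0]])
def es(P): P=np.atleast_2d(P)[:,:2]-E0; return np.round(1000*np.c_[P@u,P@v],1)
def ew(x,y=0): return E0+x/1000*u+y/1000*v
def look(tag):
    from m import tube
    for n,roi in(("top",(290,195,80,50)),("side",(295,185,80,90))):
        d=cam(n); m,c,ym=tube(d,roi)
        P=ray(d,c[:,0,:],.042); q=es(P); 
        print(n,"tube@42 easel x",q[:,0].min(),q[:,0].max(),"y",q[:,1].min(),q[:,1].max(),"rect",cv2.minAreaRect(q.astype(np.float32)))
        hsv=cv2.cvtColor(d["image"],cv2.COLOR_RGB2HSV)
        rm=cv2.inRange(hsv,(0,120,70),(7,255,255))|cv2.inRange(hsv,(170,120,70),(180,255,255))
        R=np.zeros_like(rm);R[190:270,335:380]=255;rm&=R
        rr=np.argwhere(rm)[:,::-1]
        if len(rr): print("  red",len(rr),rr.mean(0),"easel@45",es(ray(d,[rr.mean(0)],.045)))
        roi=(290,180,110,110) if n=="side" else (290,170,110,80)
        crop(d,*roi,5.4,f"{n[0]}{tag}.png")
E
python3 -c "
from e import *
look('9'); to(np.r_[ew(125),.03],5.8)"
```

```text
top tube@42 easel x -20.5 105.5 y -16.2 16.6 rect ((42.51202392578125, -0.5341644287109375), (125.59083557128906, 32.78084945678711), 1.0857436656951904)
  red 14 [362.28571429 215.5       ] easel@45 [[-64.3  -0.9]]
side tube@42 easel x -34.2 101.6 y -16.8 18.5 rect ((33.45623779296875, 2.1508712768554688), (34.90209197998047, 136.02227783203125), 88.35717010498047)
  red 18 [354.5        248.77777778] easel@45 [[-67.6   0.8]]
t 10.9 pos [0.55   0.0818 0.0891] yaw 5.75 tiltz [ 1.e-04 -0.e+00 -1.e+00] F [ 1.  -0.8  0. ] open 0.007
fs shift [-0.      0.1789  0.1181] fs rot z -0.0017
```

```bash
python3 -m jog '[{"xyz":[0,0.056,0.04],"delta_rot":[0,0,0],"gripper":0.24},{"xyz":[0,0.056,0.045],"delta_rot":[0,0,0],"gripper":0.24},{"xyz":[0,0.056,0.045],"delta_rot":[0,0,0],"gripper":0.24},{"xyz":[0,0,0],"delta_rot":[0,0,0],"gripper":0.24},{"xyz":[0,0,0],"delta_rot":[0,0,0],"gripper":0.24}]'
python3 -c "
from e import *
to(np.r_[ew(50),.024],5.8);d=cam('side');crop(d,280,140,130,130,4.5,'s10.png')"
```

```text
time_s: 11.52
ee_pos: [0.5584, -0.0014, 0.0245]
tool_rot: [-3.138, -0.157, -0.0]
contact_force: [1.1, -0.5, 0.1]
opening: 0.0229
t 11.53 pos [ 0.5584 -0.0014  0.0245] yaw 5.71 tiltz [ 2.e-04  1.e-04 -1.e+00] F [ 1.1 -0.5  0.1] open 0.0229
fs shift [0.0002 0.1618 0.0009] fs rot z -0.0029
```

View pics/s10.png

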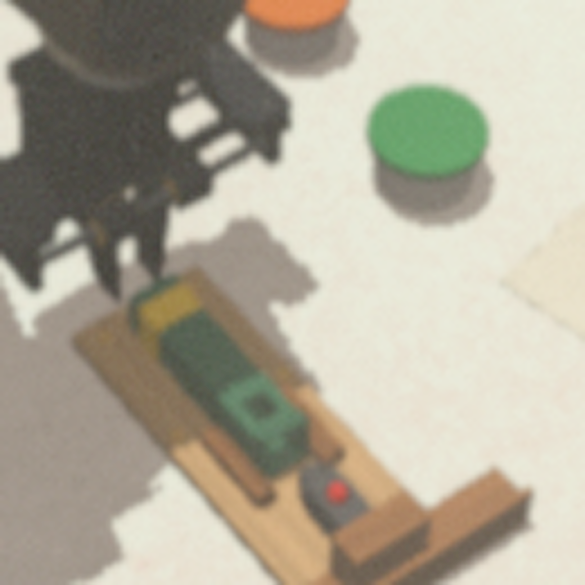

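```bash
python3 -m jog '[{"xyz":[0,0.008,0],"delta_rot":[0,0,0],"gripper":0.24},{"xyz":[0,0.008,0],"delta_rot":[0,0,0],"gripper":0.24},{"xyz":[0,0.008,0],"delta_rot":[0,0,0],"gripper":0.24},{"xyz":[0,0.008,0],"delta_rot":[0,0,0],"gripper":0.24},{"xyz":[0,0.008,0],"delta_rot":[0,0,0],"gripper":0.24},{"xyz":[0,0.008,0],"delta_rot":[0,0,0],"gripper":0.24}]'
python3 -c "
from e import *
to(np.r_[ew(50),.024],5.8);look('11')"
```

```text
time_s: 12.32
ee_pos: [0.5608, -0.0249, 0.0242]
tool_rot: [-3.137, -0.159, -0.0]
contact_force: [-0.7, 2.5, 1.9]
opening: 0.0226
t 12.32 pos [ 0.5608 -0.0249  0.0242] yaw 5.8 tiltz [ 1.e-04  1.e-04 -1.e+00] F [-0.7  2.5  1.9] open 0.0226
fs shift [-0.      0.1144  0.0003] fs rot z 0.0001
top tube@42 easel x -34.5 33.5 y -13.6 14.9 rect ((-0.4766998291015625, 0.7652597427368164), (68.1574478149414, 28.39607810974121), 0.4794532358646393)
  red 14 [362.28571429 215.5       ] easel@45 [[-64.3  -0.9]]
side tube@42 easel x -45.2 65.3 y -14.3 21.5 rect ((10.341209411621094, 3.8655500411987305), (110.25474548339844, 33.497806549072266), 1.977458119392395)
  red 22 [354.54545455 248.86363636] easel@45 [[-67.8   0.9]]
```

View pics/s11.png

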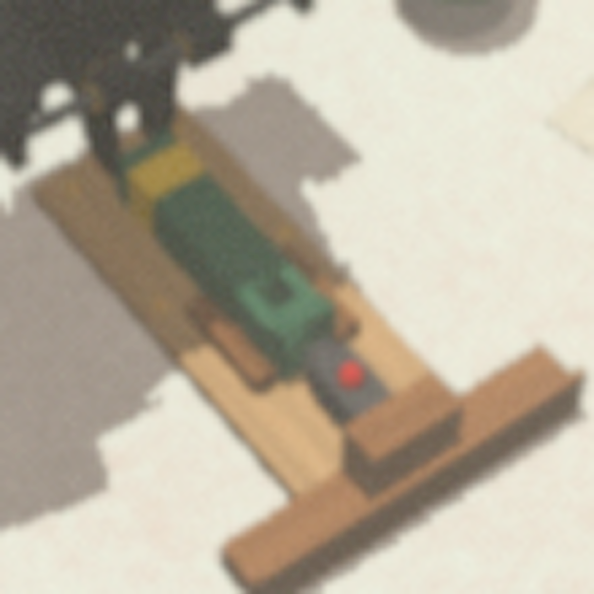

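```bash
python3 -m jog '[{"xyz":[0,0.006,0],"delta_rot":[0,0,0],"gripper":0.24},{"xyz":[0,0.006,0],"delta_rot":[0,0,0],"gripper":0.24},{"xyz":[0,0.006,0],"delta_rot":[0,0,0],"gripper":0.24},{"xyz":[0,0.006,0],"delta_rot":[0,0,0],"gripper":0.24}]'
python3 -m jog '[{"xyz":[0,0.006,0],"delta_rot":[0,0,0],"gripper":0.24},{"xyz":[0,0.006,0],"delta_rot":[0,0,0],"gripper":0.24}]'
python3 -c "
from e import *
to(np.r_[ew(50),.024],5.8);look('12')"
```

```text
time_s: 12.92
ee_pos: [0.5619, -0.0369, 0.0241]
tool_rot: [-3.137, -0.159, 0.0]
contact_force: [-0.2, 0.9, -0.0]
opening: 0.0231
time_s: 13.18
ee_pos: [0.5625, -0.0429, 0.0241]
tool_rot: [-3.138, -0.159, 0.0]
contact_force: [0.1, 0.8, -0.4]
opening: 0.0229
t 13.18 pos [ 0.5625 -0.0429  0.0241] yaw 5.8 tiltz [-0.e+00  1.e-04 -1.e+00] F [ 0.1  0.8 -0.4] open 0.0229
fs shift [0.0001 0.0783 0.0002] fs rot z 0.0
top tube@42 easel x -51.4 12.2 y -13.6 14.6 rect ((-19.619606018066406, 0.47553443908691406), (28.156679153442383, 63.57093048095703), 89.78700256347656)
  red 14 [362.28571429 215.5       ] easel@45 [[-64.3  -0.9]]
side tube@42 easel x -52.2 47.2 y -15.1 20.6 rect ((-2.7617721557617188, 3.045886993408203), (99.49241638183594, 33.92971420288086), 1.4563589096069336)
  red 21 [354.66666667 248.85714286] easel@45 [[-68.    0.6]]
```

View pics/s12.png

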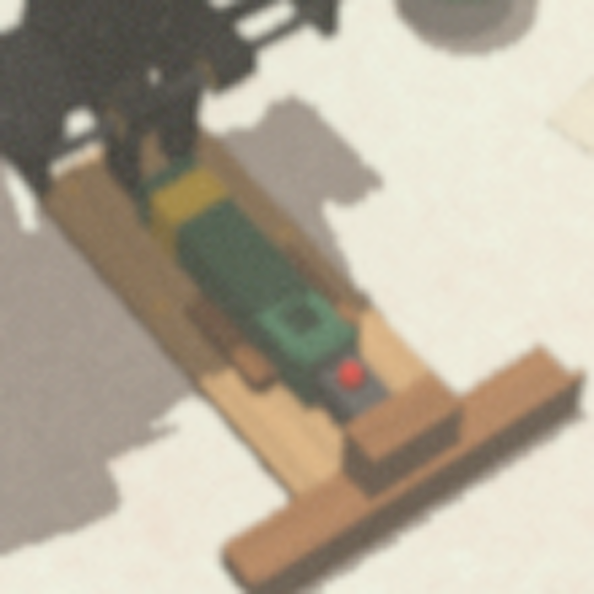

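```bash
python3 -m jog '[{"xyz":[0,0.006,0],"delta_rot":[0,0,0],"gripper":0.24},{"xyz":[0,0.006,0],"delta_rot":[0,0,0],"gripper":0.24},{"xyz":[0,0.006,0],"delta_rot":[0,0,0],"gripper":0.24}]'
python3 -m jog '[{"xyz":[0,0.006,0],"delta_rot":[0,0,0],"gripper":0.24},{"xyz":[0,0.006,0],"delta_rot":[0,0,0],"gripper":0.24},{"xyz":[0,0.006,0],"delta_rot":[0,0,0],"gripper":0.24}]'
python3 -m jog '[{"xyz":[0,0.006,0],"delta_rot":[0,0,0],"gripper":0.24},{"xyz":[0,0.006,0],"delta_rot":[0,0,0],"gripper":0.24}]'
python3 -c "
from e import *
to(np.r_[ew(50),.024],5.8);look('13')"
```

```text
time_s: 13.65
ee_pos: [0.5635, -0.0518, 0.0241]
tool_rot: [-3.137, -0.159, 0.0]
contact_force: [-0.8, 0.5, -0.5]
opening: 0.023
time_s: 14.02
ee_pos: [0.5641, -0.0602, 0.0241]
tool_rot: [-3.137, -0.159, 0.001]
contact_force: [-0.6, 8.0, 2.2]
opening: 0.0225
time_s: 14.28
ee_pos: [0.5647, -0.0661, 0.0241]
tool_rot: [-3.137, -0.159, 0.001]
contact_force: [-0.5, 5.3, 1.1]
opening: 0.0228
t 14.28 pos [ 0.5647 -0.0661  0.0241] yaw 5.8 tiltz [-6.e-04  7.e-04 -1.e+00] F [-0.5  5.3  1.1] open 0.0228
fs shift [0.0004 0.0317 0.0002] fs rot z 0.0002
top tube@42 easel x -75.3 -17.3 y -13.0 14.3 rect ((-46.405128479003906, 0.963627815246582), (27.25103759765625, 57.80295944213867), 89.04196166992188)
side tube@42 easel x -75.5 23.5 y -15.1 20.0 rect ((-25.6810245513916, 1.7343463897705078), (34.99630355834961, 98.76631164550781), 88.35165405273438)
```

View pics/s13.png

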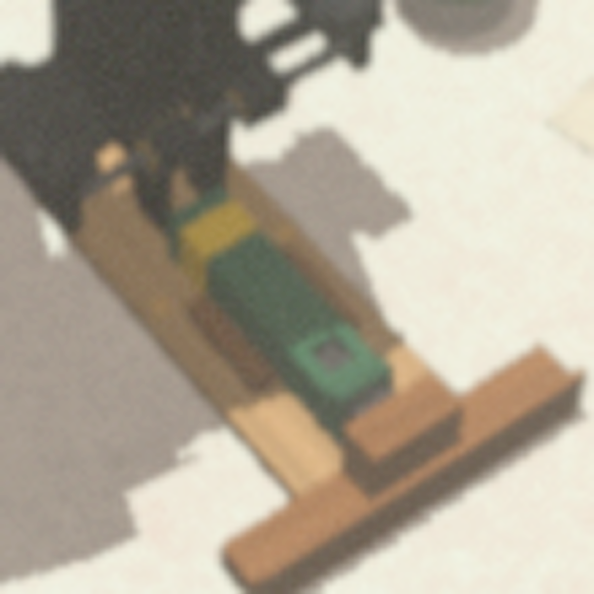

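Button is under the lip, push about 5 N as expected. About 13–16 mm remain; going in small steps.

```bash
python3 -m jog '[{"xyz":[0,0.006,0],"delta_rot":[0,0,0],"gripper":0.24},{"xyz":[0,0.006,0],"delta_rot":[0,0,0],"gripper":0.24},{"xyz":[0,0.004,0],"delta_rot":[0,0,0],"gripper":0.24}]'
python3 -m jog '[{"xyz":[0,0.004,0],"delta_rot":[0,0,0],"gripper":0.24},{"xyz":[0,0.003,0],"delta_rot":[0,0,0],"gripper":0.24}]'
python3 -c "
from e import *
to(np.r_[ew(50),.024],5.8);look('14')"
```

```text
time_s: 14.75
ee_pos: [0.5659, -0.0749, 0.0241]
tool_rot: [3.137, 0.159, 0.0]
contact_force: [0.6, 0.5, 0.4]
opening: 0.0227
time_s: 15.0
ee_pos: [0.5662, -0.0782, 0.0241]
tool_rot: [3.138, 0.159, 0.0]
contact_force: [0.6, 2.6, 1.2]
opening: 0.0229
t 15.0 pos [ 0.5662 -0.0782  0.0241] yaw 5.79 tiltz [ 1.e-04 -0.e+00 -1.e+00] F [0.6 2.6 1.2] open 0.0229
fs shift [-0.      0.0073  0.0003] fs rot z -0.0002
top tube@42 easel x -86.0 -29.4 y -12.5 14.3 rect ((-57.68225860595703, 0.9219093322753906), (26.801612854003906, 56.28083801269531), 89.2309799194336)
  red 13 [362.38461538 215.61538462] easel@45 [[-64.6  -0.6]]
side tube@42 easel x -83.6 10.7 y -14.4 22.3 rect ((-36.57599639892578, 4.286382675170898), (95.2177734375, 33.975379943847656), 2.6852715015411377)
  red 18 [354.38888889 248.77777778] easel@45 [[-67.4   1. ]]
```

View pics/s14.png

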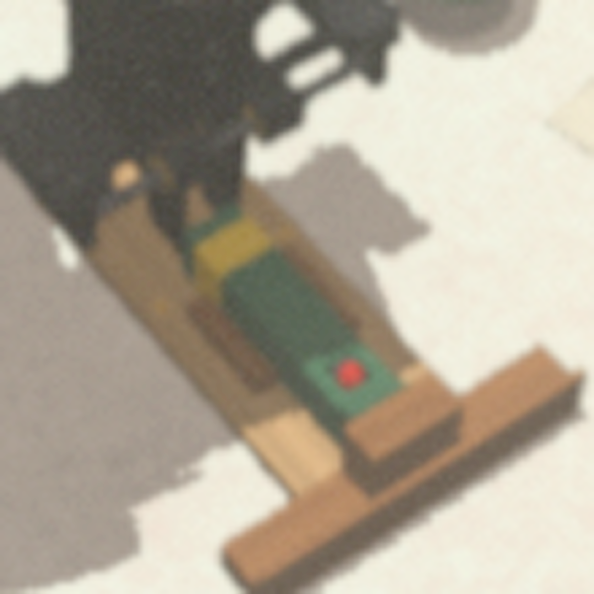

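```bash
python3 -m jog '[{"xyz":[0,0.003,0],"delta_rot":[0,0,0],"gripper":0.24},{"xyz":[0,0,0],"delta_rot":[0,0,0],"gripper":0.24}]'
python3 -m jog '[{"xyz":[0,0.002,0],"delta_rot":[0,0,0],"gripper":0.24},{"xyz":[0,0,0],"delta_rot":[0,0,0],"gripper":0.24}]'
```

```text
time_s: 15.35
ee_pos: [0.5662, -0.0793, 0.0241]
tool_rot: [-3.137, -0.159, 0.0]
contact_force: [0.4, 2.1, 0.7]
opening: 0.0228
time_s: 15.6
ee_pos: [0.5661, -0.0795, 0.0241]
tool_rot: [-3.136, -0.159, 0.001]
contact_force: [-1.4, 9.1, 2.4]
opening: 0.0227
```

```bash
python3 -m jog '[{"xyz":[0,0.002,0],"delta_rot":[0,0,0],"gripper":0.24},{"xyz":[0,0,0],"delta_rot":[0,0,0],"gripper":0.24}]'
python3 -m jog '[{"xyz":[0,0.002,0],"delta_rot":[0,0,0],"gripper":0.24},{"xyz":[0,0,0],"delta_rot":[0,0,0],"gripper":0.24}]'
```

```text
time_s: 15.85
ee_pos: [0.566, -0.0796, 0.0241]
tool_rot: [-3.135, -0.159, 0.002]
contact_force: [-0.7, 15.6, 3.7]
opening: 0.0223
time_s: 16.1
ee_pos: [0.5659, -0.0798, 0.0241]
tool_rot: [-3.134, -0.159, 0.003]
contact_force: [0.1, 22.0, 4.9]
opening: 0.0229
```

Hard stop: force rises with no travel. Back off and check.

```bash
python3 -m jog '[{"xyz":[0,-0.02,0],"delta_rot":[0,0,0],"gripper":0.24},{"xyz":[0,-0.06,-0.02],"delta_rot":[0,0,0],"gripper":0.24},{"xyz":[0,-0.1,-0.08],"delta_rot":[0,0,0],"gripper":0.24},{"xyz":[0,-0.12,-0.08],"delta_rot":[0,0,0],"gripper":0.24},{"xyz":[0,-0.12,-0.08],"delta_rot":[0,0,0],"gripper":0.24},{"xyz":[0,0,0],"delta_rot":[0,0,0],"gripper":0.24}]'
python3 -c "
from e import *
look('15')
d=cam('top');crop(d,180,120,300,150,2.6,'t16.png')"
```

```text
time_s: 16.85
ee_pos: [0.5476, 0.1122, 0.145]
tool_rot: [-3.137, -0.165, -0.008]
contact_force: [0.9, -0.0, -0.7]
opening: 0.0228
top tube@42 easel x -86.0 41.3 y -15.4 18.1 rect ((-22.134296417236328, 2.607025146484375), (33.330291748046875, 126.76588439941406), 88.23678588867188)
  red 14 [362.28571429 215.5       ] easel@45 [[-64.3  -0.9]]
side tube@42 easel x -83.4 39.2 y -14.5 17.7 rect ((-22.071903228759766, 1.8917179107666016), (31.892549514770508, 122.75119018554688), 89.101318359375)
  red 15 [354.4 248.6] easel@45 [[-67.    0.7]]
```

View pics/s15.png

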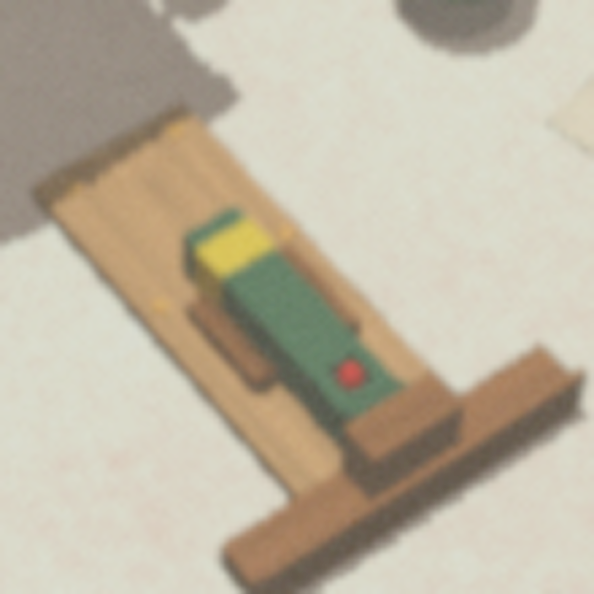

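View pics/t16.png

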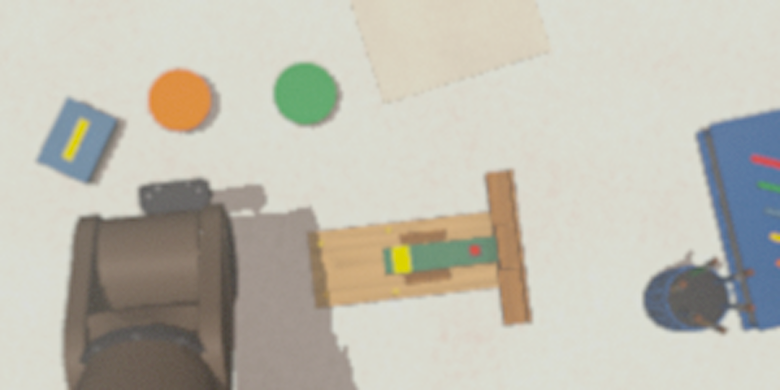

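View pics/t15.png

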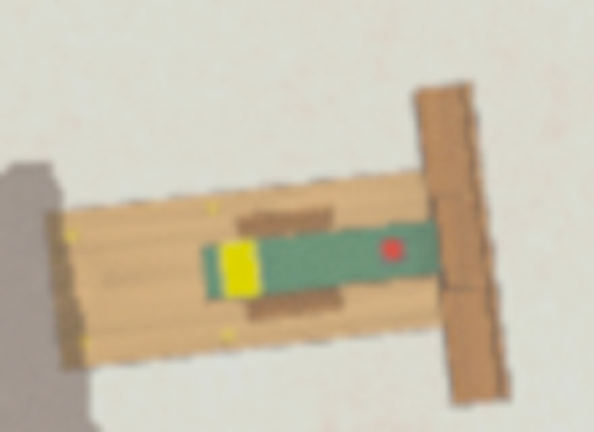

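```bash
python3 -c "
from plant import r
print(r.finish_job())"
```

```text
the job is handed in; nothing more can be done
None
```

The tube is fully home on the stub and the red spring button is up through the hole. The job was handed in at about 17 s, with the arm backed clear.

- **Placing:** I gripped the tube from above and laid it between the guide strips, hole up and mouth towards the stub. I let go once the wrist force showed it resting on the board.
- **Sliding:** I pushed it by its rear end with the fingers held partly open. Pushing past the button took about 5 to 8 N.
- **Fully home:** The push then met a hard stop. The force rose to 22 N over the last 3 mm of commanded travel while the tool moved only about 0.5 mm.
- **Last pictures:** The tube's rear is at easel x of about 39 to 41 mm against a nominal 40, with the mouth against the bracket. The button shows red in the hole in both views. The tubs, craft box and brush tin look unmoved by eye; I did not measure them.
- **Disagreement:** The two cameras place the button about 3 mm apart along the easel (x of −64 and −67 mm), on either side of the nominal −65. This did not affect the result.

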